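# Try the refitted folding lid stay of a parts chest

## Robot

A 7-joint arm with a two-finger parallel gripper is mounted at the origin on the work surface. World frame = base frame: x ahead of the robot, y to its left, z up, the work surface at z = 0. Lengths are in m, angles in degrees, forces in N, time in s.
With the tool pointing down it reaches from about 0.425 to 0.825 m from the base axis. Payload 3.6 kg.
Tool frame: the origin (TCP) lies midway between the tips of the shut fingers; the grasp point (between the pads) lies 19 mm behind it (manip.pinch_z is the distance from the TCP to the grasp point, in m); z points along the fingers, y is the direction in which the jaws open and shut (so a half turn about z gives the same grasp; the last joint's range is limited). The gripper opens to 93 mm and grips with 3 to 60 N. Pads are 15 mm wide; open, the fingers measure 128 mm over their backs; the gripper's body (75 mm by 188 mm) begins 65 mm behind the grasp point.
Start: joints at [-75.029, 35.231, -0.722, 81.555, 0.464, 63.22, -2.315], TCP at [0.184, 0.623, 0.219] pointing down, gripper open.
Joint ranges: [-178.69, 178.69], [-17.37, 117.87], [-77.05, 75.6], [15.02, 138.74], [-78.02, 258.01], [0.78, 113.62], [-162.83, 162.83]. Speed limits (degrees/s): [159.86, 159.86, 180, 180, 180, 180, 180].

## Interface

Orientations are given as [roll, pitch, yaw] about the fixed x, y, z axes, in that order (R = Rz(yaw) Ry(pitch) Rx(roll)).
In Python, from rig import manip gives the robot as it stands.
- The arm moves only by the tool move_arm, never from a script. Its argument "plan" is text: rows parted by semicolons, each of 7 numbers parted by spaces: the shift along the world's x, y, z in mm, then the turn, a rotation vector about the world's x, y, z in degrees, then the finger opening in mm, from 0 to 93. A call has exactly 8 rows; each row shifts and turns the commanded pose from where the row before left it; what a row does not reach is not made up. A row lasts 1/12 s, in which the tool goes at most 41.7 mm and 7.16 degrees, less where a joint would pass 70% of its speed; a pose out of reach is approached as far as the arm can. A call is refused whole if a number of a shift passes 41.7 or a number of a turn 7.16, either way. A call with a gripper value outside its range is refused whole. The fingers move at their own pace and stop on an object; "grip_force" is the grip in N (left out, the last holds). Time passes only in rows, so rows that do not move let the fingers close, or fill a call up. It gives the time, the measured TCP pose, the force and the opening at its end, in the units of the state.
- manip.read_state(): the state, without advancing time (a new reading comes with each control period).
- manip.capture(name): name is "side" or "top"; returns a dict with "image" (480x640x3 uint8, red, green, blue), "camera_matrix" (3x3 intrinsics, pixels), "world_to_cam" (4x4, takes a point from world to camera coordinates). Camera axes: x right, y up, looking along -z (the intrinsics and any distortion apply to the point x, -y, -z); pixel columns grow to the right and rows downward; lengths in m; the calibration is good to about 2 mm. A picture is of the moment at which its call begins. There is no depth.
- manip.finish_job(): hands the job in, once; it reports no verdict.
Trained networks look in a picture, given as the dict that the camera call returned (one of the last four; its "shot" number tells which), for a name from the list of things; names that differ only in an ending like _2 or _b are one class to them, and where a whole thing is asked for, a point or a joint stands for the part that bears it (a point fixed in the world has none). Each returns a list of dicts, best first, with "confidence" (0 to 1); they miss things now and then, are a little off and sometimes report something else, mostly with a low value. They report only what shows in the picture. A call takes as long as a camera call.
- manip.trace(picture, query): "mask" (480x640 bool, what is visible of it).
- manip.tip_of(picture, query): "point" ([x, y, z] in m, in world coordinates, good to about 4 mm: a listed point, or the origin of a listed thing).
The state is a dict: "time_s": time; "qpos": joint angles; "qd": joint speeds; "joint_torque": joint torques, N m; "position": TCP position; "orientation": TCP orientation; "wrist_force": force on the tool from outside, world axes, zero at the start; "wrist_torque": the same for the moment, N m; "gripper_width": finger opening in m.
Only numpy, scipy, OpenCV 4.12 (cv2) and the standard library are available. Lean on these libraries where they do the work, as an engineer would, in place of code of your own. Each camera call takes 0.05 s, during which the arm holds its last target. There are 200 camera calls.

## Task

The folding stay on the chest has just been refitted, so try it once: raise the lid by its bar until the stay goes through straight, let the lid down so that it rests on the locked stay, and let go. Then lift the lid slightly, back up to the top, to take its load off the stay, gently fold the knee rearwards without forcing it (no more than about 12 N on the stay), and close the lid fully. Leave the other things on the bench alone.

Things in the scene. Friction and masses are not known exactly. Their poses are not given: they have to be found in the camera images.
- chest: Grey steel parts chest fixed to the bench: open box 210 (own x) x 280 (own y) x 85 mm high, walls 6 mm, inner floor 6 mm above the bench. Origin: centre of its underside. Its front is its -x side (towards the robot); the lid's hinge axis runs along y at own x = 105, z = 85 mm. The folding stay is outside its +y side.
- lid (a joint): Lid angle in rad: 0 closed, grows as the front edge rises. The hinge is stiff: the lid (about 0.9 kg) stays wherever it is left; moving it takes about 5 to 13 N at its bar. At 1.05 the stay is stretched out straight and the lid can go no higher; let down onto the locked stay the lid stands at about 0.96.
- lid_bar (a point): Middle of the lid's pull bar: round steel bar 12 mm thick, 130 mm long, parallel to the hinge, 260 mm from the hinge axis and 6 mm off the plane through it (91 mm above the bench when closed), 42 mm clear in front of the lid's edge on two 12 mm arms. It can turn between finger pads: it can be held from straight above through the whole swing.
- knee (a joint): Stay's knee angle in rad: 0 folded (lid closed), 2.73 straight (lid at its highest), 3.43 on its stop = locked. A weak spring urges it to the stop: with the lid drawn up firmly (15 to 20 N) to the end of the stay it goes through straight, and letting the lid down about 25 mm at its bar then seats it on the stop. Not raised fully, the stay just folds again.
- stay_lower: Lower link of the folding stay, flat steel 64 mm between pins, 14 x 5 mm. Origin: its pivot on the chest's side (chest frame x 0, y 153, z 65 mm). At its far end is the knee; the like upper link goes from there to the lid's side edge. Folding the locked knee with the lid resting on it takes 15 N or more; with the lid first lifted back to the top and left there, 3 to 8 N.
- knee_bar (a point): On the axis of the knee bar, 22 mm from its free end: round bar 14 mm thick sticking out 80 mm from the knee along the chest's +y; the lid's side edge is 71 mm away in -y. Stay straight: chest frame x 29, z 122 mm; locked: further to the front and up. Pushed to the rear (chest +x) it folds and goes down as it does. Folded to a knee angle of 2.5 or less it stays folded.
- socket: Deep steel socket standing upright, 36 mm diameter, 62 mm tall; bystander.
- short_socket: Short steel socket standing upright, 26 mm diameter, 30 mm tall; bystander.
- wrench: Wrench lying on the bench; bystander.
- screwdriver: Screwdriver lying on the bench; bystander.
- tape: Roll of grey tape lying flat, 90 mm across, 24 mm high; bystander.
- jar: White plastic jar, 64 mm diameter, 100 mm tall; bystander.
- screw_box: Cardboard box 90 x 60 x 45 mm; bystander.
- tin: Open steel tin, 70 mm diameter, 80 mm tall; bystander.

How it is judged:
By the outcome, as a careful person would: the job done as asked, in the order asked, and still so for the second after the job is handed in, with the robot touching nothing.
It also fails if it takes over 72 s, if anything falls off the work surface, if the arm or the gripper's body presses on something with over 40 N, if the wrist force passes 120 N, or if a joint passes its speed limit or range.

## Working session

There is one attempt and no reset: what is moved stays moved. The work goes in short steps, Python scripts to look and compute and a tool call to move; the robot and the scene stay as the last step left them, time stands still between calls to the robot, and variables do not carry over. Pictures are saved under pics/ and viewed, about 8 in all and at most 12, crops included, and the job is handed in when it is done.

Besides the shell and the picture viewer there is one more tool, called after "Request:" as a command line: name --argument value ..., lists and objects as JSON in quotes. move_arm: Moves the arm, as the interface text tells. Its arguments: {"type":"object","properties":{"plan":{"type":"string"},"grip_force":{"type":"number"}},"required":["plan"]}

```bash
mkdir -p pics; python3 - <<'E'
from rig import manip
import cv2,numpy as np
s=manip.read_state(); print(s['time_s'],s['position'],s['orientation'],s['gripper_width'],manip.pinch_z)
ims=[]
for n in("top","side"):
    p=manip.capture(n); ims.append(p['image'])
    for q in("chest","lid_bar","knee_bar","stay_lower","jar","tin","socket","screw_box","tape","short_socket","wrench","screwdriver"):
        r=manip.tip_of(p,q)
        print(n,q,[(np.round(d['point'],3).tolist(),round(d['confidence'],2)) for d in r[:2]])
im=np.hstack(ims); cv2.imwrite("pics/a.png",cv2.resize(im[:,:,::-1],(800,300),interpolation=cv2.INTER_AREA))
cv2.imwrite("pics/top0.png",ims[0][:,:,::-1]);cv2.imwrite("pics/side0.png",ims[1][:,:,::-1])
E
```

```text
0.0 [0.18424876 0.62251272 0.21750986] [-1.79854602e+02  2.12578409e-03  1.63515571e+02] 0.0927458903572702 0.0188
top chest [([0.649, 0.026, -0.0], 0.64), ([0.74, 0.228, 0.078], 0.49)]
top lid_bar [([0.499, 0.051, 0.092], 0.6)]
top knee_bar [([0.739, 0.225, 0.077], 0.7), ([0.507, -0.31, 0.001], 0.29)]
top stay_lower [([0.668, 0.182, 0.067], 0.55)]
top jar [([0.593, 0.477, 0.002], 0.82), ([0.416, 0.524, -0.001], 0.74)]
top tin [([0.759, -0.261, -0.001], 0.66)]
top socket [([0.601, -0.462, 0.002], 0.56), ([0.507, -0.309, 0.003], 0.54)]
top screw_box [([0.419, 0.527, -0.001], 0.84)]
top tape [([0.601, -0.461, 0.004], 0.58)]
top short_socket [([0.666, -0.371, -0.001], 0.45)]
top wrench [([0.411, -0.494, 0.001], 0.82)]
top screwdriver [([0.411, -0.248, -0.001], 0.85), ([0.412, -0.497, 0.005], 0.44)]
side chest [([0.648, 0.029, 0.002], 0.83), ([0.413, 0.528, -0.001], 0.7)]
side lid_bar [([0.495, 0.05, 0.09], 0.82), ([0.673, 0.183, 0.062], 0.46)]
side knee_bar [([0.736, 0.23, 0.085], 0.5)]
side stay_lower [([0.669, 0.182, 0.063], 0.5)]
side jar [([0.595, 0.476, 0.003], 0.61)]
side tin [([0.509, -0.312, -0.002], 0.73), ([0.759, -0.262, 0.001], 0.72)]
side socket [([0.507, -0.31, 0.002], 0.69)]
side screw_box [([0.416, 0.526, 0.001], 0.97), ([0.67, 0.181, 0.064], 0.39)]
side tape [([0.601, -0.461, 0.001], 0.76)]
side short_socket [([0.662, -0.373, 0.004], 0.42)]
side wrench []
side screwdriver [([0.407, -0.244, 0.003], 0.79)]
```

View pics/top0.png

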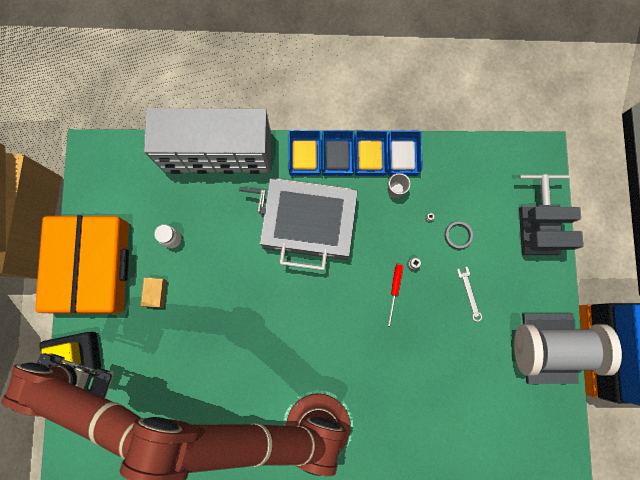

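View pics/side0.png

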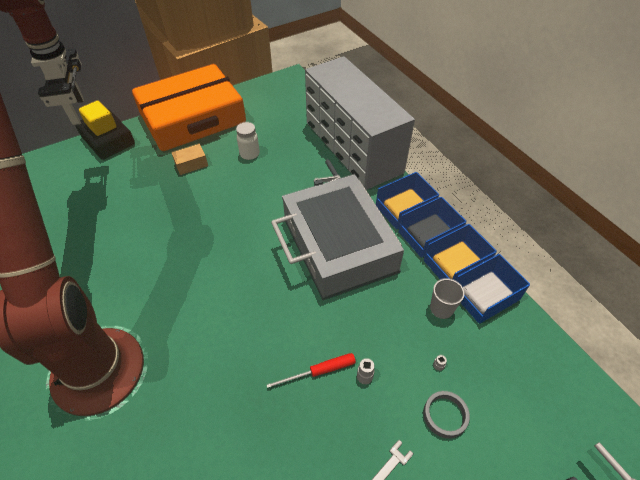

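The overhead picture shows the closed chest around pixel (310,218), with its bar at (303,262) and the stay's knee bar at (255,192). The side view agrees, and nothing stands near the bar. The chest yaw works out at about -8° and the bar is at about (0.495, 0.049, 0.091).

Request:
move_arm --plan "19.4 -35.8 -6 0 0 -5.1 34;19.4 -35.8 -6 0 0 -5.1 34;19.4 -35.8 -6 0 0 -5.1 34;19.4 -35.8 -6 0 0 -5.1 34;19.4 -35.8 -6 0 0 -5.1 34;19.4 -35.8 -6 0 0 -5.1 34;19.4 -35.8 -6 0 0 -5.1 34;19.4 -35.8 -6 0 0 -5.1 34" --grip_force 40

```text
time_s: 1.97
position: [0.3404, 0.3353, 0.1708]
orientation: [179.9, -0.0, 122.5]
wrist_force: [0.7, -0.3, -0.2]
gripper_width: 0.0442
```

Request:
move_arm --plan "19.4 -35.8 -6 0 0 -5.1 34;19.4 -35.8 -6 0 0 -5.1 34;19.4 -35.8 -6 0 0 -5.1 34;19.4 -35.8 -6 0 0 -5.1 34;19.4 -35.8 -6 0 0 -5.1 34;19.4 -35.8 -6 0 0 -5.1 34;19.4 -35.8 -6 0 0 -5.1 34;19.4 -35.8 -6 0 0 -5.1 34"

```text
time_s: 2.63
position: [0.4959, 0.0488, 0.1227]
orientation: [180.0, -0.0, 81.7]
wrist_force: [0.9, -0.2, -0.3]
gripper_width: 0.0342
```

Request:
move_arm --plan "0 0 -17 0 0 0 34;0 0 -17 0 0 0 34;0 0 -16 0 0 0 34;0 0 0 0 0 0 34;0 0 0 0 0 0 5;0 0 0 0 0 0 5;0 0 0 0 0 0 5;0 0 0 0 0 0 5"

```text
time_s: 3.3
position: [0.4949, 0.0508, 0.0736]
orientation: [180.0, -0.0, 81.9]
wrist_force: [-5.1, 0.4, 3.8]
gripper_width: 0.0117
```

Request:
move_arm --plan "0 0 0 0 0 0 5;0 0 0 0 0 0 5;0 0 0 0 0 0 5;0 0 0 0 0 0 5;0 0 0 0 0 0 5;0 0 0 0 0 0 5;0 0 0 0 0 0 5;0 0 0 0 0 0 5"

```text
time_s: 3.97
position: [0.4949, 0.0508, 0.0736]
orientation: [180.0, -0.1, 81.9]
wrist_force: [-1.9, 0.5, 6.0]
gripper_width: 0.0107
```

```bash
cat > arc.py <<'E'
import numpy as np,sys
# print rows along lid arc: t0 t1 n (world mm)
t0,t1,n=map(float,sys.argv[1:]);t=np.linspace(t0,t1,int(n)+1)
x=-260*np.cos(t)+6*np.sin(t);z=260*np.sin(t)+6*np.cos(t)
c,s=np.cos(np.radians(-8)),np.sin(np.radians(-8))
P=np.c_[x*c,x*s,z];D=np.diff(np.round(P,1),axis=0)
print(";".join("%.1f %.1f %.1f 0 0 0 5"%tuple(d) for d in D))
print((P[-1]-P[0]).round(1))
E
python3 arc.py 0 0.98 24
```

```text
0.5 -0.1 10.6 0 0 0 5;0.9 -0.1 10.6 0 0 0 5;1.3 -0.2 10.5 0 0 0 5;1.7 -0.2 10.5 0 0 0 5;2.2 -0.3 10.4 0 0 0 5;2.6 -0.4 10.3 0 0 0 5;3.0 -0.4 10.2 0 0 0 5;3.4 -0.5 10.0 0 0 0 5;3.8 -0.5 9.9 0 0 0 5;4.2 -0.6 9.7 0 0 0 5;4.5 -0.7 9.6 0 0 0 5;5.0 -0.7 9.4 0 0 0 5;5.4 -0.7 9.1 0 0 0 5;5.7 -0.8 8.9 0 0 0 5;6.1 -0.9 8.7 0 0 0 5;6.4 -0.9 8.4 0 0 0 5;6.7 -0.9 8.1 0 0 0 5;7.1 -1.0 7.9 0 0 0 5;7.4 -1.1 7.6 0 0 0 5;7.7 -1.0 7.2 0 0 0 5;7.9 -1.2 6.9 0 0 0 5;8.3 -1.1 6.6 0 0 0 5;8.5 -1.2 6.3 0 0 0 5;8.7 -1.2 5.9 0 0 0 5
[119.  -16.7 213.3]
```

Request:
move_arm --plan "0.5 -0.1 10.6 0 0 0 5;0.9 -0.1 10.6 0 0 0 5;1.3 -0.2 10.5 0 0 0 5;1.7 -0.2 10.5 0 0 0 5;2.2 -0.3 10.4 0 0 0 5;2.6 -0.4 10.3 0 0 0 5;3.0 -0.4 10.2 0 0 0 5;3.4 -0.5 10.0 0 0 0 5"

```text
time_s: 4.63
position: [0.5089, 0.0489, 0.1542]
orientation: [-179.8, 0.0, 81.9]
wrist_force: [0.5, 1.1, -11.5]
gripper_width: 0.0109
```

Request:
move_arm --plan "3.8 -0.5 9.9 0 0 0 5;4.2 -0.6 9.7 0 0 0 5;4.5 -0.7 9.6 0 0 0 5;5.0 -0.7 9.4 0 0 0 5;5.4 -0.7 9.1 0 0 0 5;5.7 -0.8 8.9 0 0 0 5;6.1 -0.9 8.7 0 0 0 5;6.4 -0.9 8.4 0 0 0 5"

```text
time_s: 5.3
position: [0.5455, 0.0439, 0.2261]
orientation: [-179.1, 0.0, 82.0]
wrist_force: [-5.8, 2.0, -7.9]
gripper_width: 0.0106
```

Request:
move_arm --plan "6.7 -0.9 8.1 0 0 0 5;7.1 -1.0 7.9 0 0 0 5;7.4 -1.1 7.6 0 0 0 5;7.7 -1.0 7.2 0 0 0 5;7.9 -1.2 6.9 0 0 0 5;8.3 -1.1 6.6 0 0 0 5;8.5 -1.2 6.3 0 0 0 5;8.7 -1.2 5.9 0 0 0 5"

```text
time_s: 5.97
position: [0.6036, 0.0361, 0.2849]
orientation: [-178.4, -0.1, 82.0]
wrist_force: [-19.1, 3.1, 11.2]
gripper_width: 0.0107
```

```bash
python3 - <<'E'
from rig import manip
import numpy as np
s=manip.read_state();print(s['position'],s['wrist_force'],s['gripper_width'])
for n in("top","side"):
    p=manip.capture(n)
    for q in("lid_bar","knee_bar"):
        print(n,q,[(np.round(d['point'],3).tolist(),round(d['confidence'],2)) for d in manip.tip_of(p,q)[:2]])
E
python3 arc.py 0.98 1.05 8
```

```text
[0.60358659 0.03608736 0.28489111] [-19.07594139   3.07759819  11.2076981 ] 0.010723250473963017
top lid_bar []
top knee_bar [([0.721, 0.232, 0.112], 0.44)]
side lid_bar [([0.61, 0.035, 0.299], 0.84), ([0.669, 0.179, 0.06], 0.68)]
side knee_bar [([0.647, 0.028, 0.002], 0.22)]
1.9 -0.3 1.2 0 0 0 5;1.9 -0.3 1.2 0 0 0 5;2.0 -0.2 1.2 0 0 0 5;1.9 -0.3 1.1 0 0 0 5;1.9 -0.3 1.2 0 0 0 5;2.0 -0.3 1.1 0 0 0 5;2.0 -0.2 1.1 0 0 0 5;1.9 -0.3 1.1 0 0 0 5
[15.5 -2.2  9.2]
```

Request:
move_arm --plan "2.5 -0.4 2.6 0 0 0 5;2.5 -0.4 2.6 0 0 0 5;2.5 -0.4 2.6 0 0 0 5;2.5 -0.4 2.6 0 0 0 5;2.5 -0.4 2.6 0 0 0 5;2.5 -0.4 2.6 0 0 0 5;2.5 -0.4 2.6 0 0 0 5;2.5 -0.4 2.6 0 0 0 5"

```text
time_s: 6.93
position: [0.63, 0.0323, 0.3021]
orientation: [-179.2, -0.0, 82.0]
wrist_force: [-7.0, 1.8, -21.5]
gripper_width: 0.0106
```

Request:
move_arm --plan "0.5 0 0.3 0 0 0 5;0.5 0 0.3 0 0 0 5;0 0 0 0 0 0 5;0 0 0 0 0 0 5;0 0 0 0 0 0 5;0 0 0 0 0 0 5;0 0 0 0 0 0 5;0 0 0 0 0 0 5"

```text
time_s: 7.6
position: [0.6299, 0.0323, 0.3021]
orientation: [-179.0, 0.0, 82.0]
wrist_force: [-6.7, 2.0, -15.6]
gripper_width: 0.0109
```

```bash
python3 - <<'E'
from rig import manip
import numpy as np,cv2
s=manip.read_state();print(s['position'],s['wrist_force'],s['gripper_width'])
ims=[]
for n in("top","side"):
    p=manip.capture(n)
    ims.append(p['image'][150:270,220:340] if n=="top" else p['image'][120:240,280:400])
    for q in("lid_bar","knee_bar","stay_lower"):
        print(n,q,[(np.round(d['point'],3).tolist(),round(d['confidence'],2)) for d in manip.tip_of(p,q)[:2]])
    W=p['world_to_cam'];K=p['camera_matrix']
    def pr(o):
        c,s_=np.cos(np.radians(-8)),np.sin(np.radians(-8))
        w=np.array([.6485+c*o[0]-s_*o[1],.0275+s_*o[0]+c*o[1],o[2],1]);v=W@w
        u=K@np.array([v[0],-v[1],-v[2]]);return (u[:2]/u[2]).round(1)
    print(n,'straight',pr((.029,.211,.122)))
cv2.imwrite("pics/b.png",cv2.resize(np.hstack(ims)[:,:,::-1],(800,400),interpolation=cv2.INTER_CUBIC))
E
```

```text
[0.62994429 0.03226893 0.30213442] [ -6.74690492   2.02600196 -15.60177802] 0.010851355725139615
top lid_bar [([0.665, -0.373, -0.002], 0.5)]
top knee_bar [([0.704, 0.231, 0.123], 0.7), ([0.416, 0.523, 0.001], 0.63)]
top stay_lower [([0.666, 0.179, 0.064], 0.49)]
top straight [242.6 196.1]
side lid_bar [([0.634, 0.032, 0.316], 0.8)]
side knee_bar [([0.704, 0.235, 0.127], 0.5)]
side stay_lower [([0.67, 0.181, 0.064], 0.66), ([0.663, -0.371, 0.003], 0.48)]
side straight [319.7 156.9]
```

View pics/b.png

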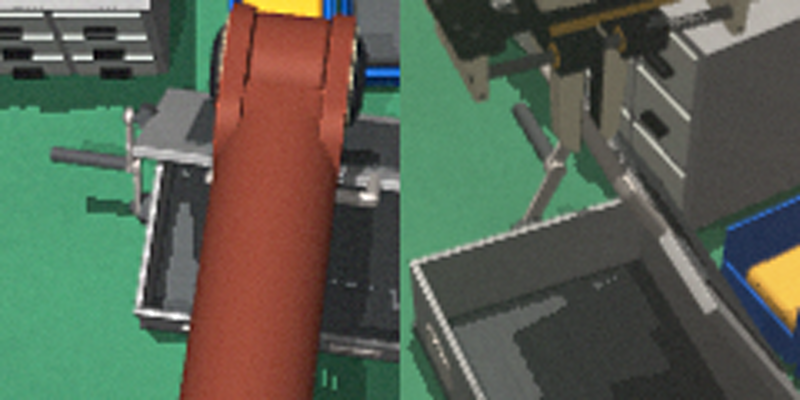

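The crop shows the stay links almost in line, with the knee bar at top-crop (90,158) and side-crop (530,135). I'll pull slightly harder, then let the lid down.

Request:
move_arm --plan "0.8 -0.1 0.8 0 0 0 5;0.8 -0.1 0.8 0 0 0 5;0 0 0 0 0 0 5;0 0 0 0 0 0 5;0 0 0 0 0 0 5;0 0 0 0 0 0 5;0 0 0 0 0 0 5;0 0 0 0 0 0 5"

```text
time_s: 8.67
position: [0.63, 0.0322, 0.3022]
orientation: [-178.8, 0.0, 81.9]
wrist_force: [-8.5, 1.2, -17.7]
gripper_width: 0.0107
```

Request:
move_arm --plan "-2.6 0.4 -1.5 0 0 0 5;-2.6 0.4 -1.5 0 0 0 5;-2.6 0.4 -1.5 0 0 0 5;-2.6 0.4 -1.6 0 0 0 5;-2.6 0.4 -1.6 0 0 0 5;-2.6 0.4 -1.6 0 0 0 5;-2.6 0.4 -1.6 0 0 0 5;-2.6 0.4 -1.6 0 0 0 5"

```text
time_s: 9.33
position: [0.6234, 0.0331, 0.2983]
orientation: [178.8, -0.1, 81.9]
wrist_force: [13.1, 0.7, -14.7]
gripper_width: 0.0107
```

```bash
cat > look.py <<'E'
from rig import manip
import numpy as np,sys
C=np.array([.6485,.0275]);c,s=np.cos(np.radians(8)),np.sin(np.radians(8))
def own(p): d=np.array(p[:2])-C; return np.array([c*d[0]-s*d[1],s*d[0]+c*d[1],p[2]])
if __name__=="__main__":
    st=manip.read_state();print(st['time_s'],np.round(st['position'],4),np.round(st['wrist_force'],1),'grasp own mm',(own(st['position']+np.array([0,0,.0188]))*1e3).round(1))
    for n in("top","side"):
        p=manip.capture(n)
        for q in("lid_bar","knee_bar"):
            print(n,q,[((own(d['point'])*1e3).round(0).tolist(),round(d['confidence'],2)) for d in manip.tip_of(p,q)[:2]])
E
python3 look.py
```

```text
9.3333 [0.6234 0.0331 0.2983] [ 13.1   0.7 -14.7] grasp own mm [-25.7   2.  317.1]
top lid_bar []
top knee_bar [([14.0, 212.0, 126.0], 0.77)]
side lid_bar [([-23.0, 2.0, 309.0], 0.94)]
side knee_bar [([10.0, 209.0, 127.0], 0.54)]
```

Request:
move_arm --plan "-1.2 0.2 -2 0 0 0 5;-1.2 0.2 -2 0 0 0 5;-1.2 0.2 -2 0 0 0 5;-1.2 0.2 -2 0 0 0 5;-1.2 0.2 -2 0 0 0 5;-1.2 0.2 -2 0 0 0 5;-1.2 0.2 -2 0 0 0 5;-1.2 0.2 -2 0 0 0 5"

```text
time_s: 10.3
position: [0.6093, 0.0351, 0.2889]
orientation: [179.2, -0.2, 82.0]
wrist_force: [-7.5, 2.9, 22.1]
gripper_width: 0.0109
```

```bash
python3 look.py
```

```text
10.3 [0.6093 0.0351 0.2889] [-7.5  2.9 22.1] grasp own mm [-39.9   2.1 307.7]
top lid_bar []
top knee_bar [([3.0, 212.0, 130.0], 0.72), ([151.0, -269.0, -3.0], 0.62)]
side lid_bar [([-39.0, 4.0, 303.0], 0.87)]
side knee_bar [([0.0, 210.0, 131.0], 0.55)]
```

Request:
move_arm --plan "-1.2 0.2 -0.7 0 0 0 5;-1.2 0.2 -0.7 0 0 0 5;-1.2 0.2 -0.7 0 0 0 5;0 0 0 0 0 0 5;0 0 0 0 0 0 5;0 0 0 0 0 0 5;0 0 0 0 0 0 5;0 0 0 0 0 0 5"

```text
time_s: 11.27
position: [0.6087, 0.0352, 0.2884]
orientation: [178.7, -0.3, 82.0]
wrist_force: [-1.0, 1.9, 18.5]
gripper_width: 0.0108
```

Request:
move_arm --plan "1 0 3 0 0 0 5;1 0 3 0 0 0 5;0 0 0 0 0 0 34;0 0 0 0 0 0 34;0 0 0 0 0 0 34;0 0 0 0 0 0 34;0 0 0 0 0 0 34;0 0 0 0 0 0 34"

```text
time_s: 11.93
position: [0.6038, 0.0355, 0.2836]
orientation: [-179.9, 0.0, 81.9]
wrist_force: [0.4, -0.2, -0.1]
gripper_width: 0.0337
```

Request:
move_arm --plan "0 0 10 0 0 0 34;0 0 15 0 0 0 34;0 0 15 0 0 0 34;0 0 10 0 0 0 34;0 0 0 0 0 0 34;0 0 0 0 0 0 34;0 0 0 0 0 0 34;0 0 0 0 0 0 34"

```text
time_s: 12.6
position: [0.6039, 0.0359, 0.3333]
orientation: [-179.9, 0.0, 81.9]
wrist_force: [-1.5, -0.9, -0.0]
gripper_width: 0.034
```

```bash
python3 look.py
```

```text
12.6 [0.6039 0.0359 0.3333] [-1.5 -0.9 -0. ] grasp own mm [-45.3   2.1 352.1]
top lid_bar []
top knee_bar [([2.0, 211.0, 129.0], 0.48)]
side lid_bar [([-39.0, 0.0, 302.0], 0.92)]
side knee_bar [([-3.0, 210.0, 132.0], 0.47)]
```

Request:
move_arm --plan "2 0 -15 0 0 0 34;2 0 -15 0 0 0 34;1 0 -15 0 0 0 34;0 0 0 0 0 0 34;0 0 0 0 0 0 5;0 0 0 0 0 0 5;0 0 0 0 0 0 5;0 0 0 0 0 0 5"

```text
time_s: 13.57
position: [0.6087, 0.0358, 0.2905]
orientation: [-179.9, -0.0, 81.9]
wrist_force: [-7.5, 1.3, 5.7]
gripper_width: 0.0122
```

Request:
move_arm --plan "2.8 -0.4 1.9 0 0 0 5;2.8 -0.4 1.9 0 0 0 5;2.8 -0.4 1.9 0 0 0 5;2.8 -0.4 1.8 0 0 0 5;2.8 -0.4 1.8 0 0 0 5;2.8 -0.4 1.7 0 0 0 5;2.8 -0.4 1.7 0 0 0 5;2.8 -0.4 1.7 0 0 0 5"

```text
time_s: 14.23
position: [0.6251, 0.0336, 0.3011]
orientation: [-178.9, 0.0, 81.9]
wrist_force: [-10.2, 2.0, -2.0]
gripper_width: 0.0109
```

Request:
move_arm --plan "1.2 -0.2 0.8 0 0 0 5;1.2 -0.2 0.8 0 0 0 5;1.2 -0.2 0.8 0 0 0 5;1.2 -0.2 0.8 0 0 0 5;1.2 -0.2 0.8 0 0 0 5;1.2 -0.2 0.8 0 0 0 5;0 0 0 0 0 0 5;0 0 0 0 0 0 5"

```text
time_s: 14.9
position: [0.63, 0.0329, 0.304]
orientation: [-178.5, 0.0, 81.9]
wrist_force: [-14.3, 1.8, -5.5]
gripper_width: 0.0107
```

```bash
python3 look.py
```

```text
14.9 [0.63   0.0329 0.304 ] [-14.3   1.8  -5.5] grasp own mm [-19.1   2.8 322.8]
top lid_bar []
top knee_bar [([24.0, 211.0, 125.0], 0.71), ([-115.0, 439.0, 2.0], 0.15)]
side lid_bar [([-14.0, 2.0, 314.0], 0.71), ([-1.0, 157.0, 63.0], 0.29)]
side knee_bar [([22.0, 212.0, 125.0], 0.69)]
```

Request:
move_arm --plan "-2 0.3 -1 0 0 0 5;-2 0.3 -1 0 0 0 5;0 0 0 0 0 0 34;0 0 0 0 0 0 34;0 0 0 0 0 0 34;0 0 0 0 0 0 34;0 0 0 0 0 0 34;0 0 0 0 0 0 34"

```text
time_s: 15.87
position: [0.6359, 0.0317, 0.3072]
orientation: [179.9, -0.0, 81.9]
wrist_force: [0.0, -0.3, 0.3]
gripper_width: 0.0342
```

Request:
move_arm --plan "0 0 20 0 0 0 34;0 0 25 0 0 0 34;0 0 25 0 0 0 34;0 40 0 0 0 0 20;0 40 0 0 0 0 0;0 40 0 0 0 0 0;0 40 0 0 0 0 0;0 40 0 0 0 0 0"

```text
time_s: 16.53
position: [0.6352, 0.2338, 0.3772]
orientation: [179.9, -0.0, 81.9]
wrist_force: [1.1, -0.2, -0.3]
gripper_width: 0.0051
```

```bash
python3 look.py
```

```text
16.5333 [0.6352 0.2338 0.3772] [ 1.1 -0.2 -0.3] grasp own mm [-41.9 202.4 396. ]
top lid_bar [([-19.0, 5.0, 315.0], 0.76), ([0.0, 0.0, -3.0], 0.48)]
top knee_bar [([26.0, 211.0, 124.0], 0.48)]
side lid_bar [([-18.0, 1.0, 309.0], 0.62)]
side knee_bar [([22.0, 211.0, 124.0], 0.73)]
```

Request:
move_arm --plan "0 4 -35 0 0 0 0;0 4 -35 0 0 0 0;0 3 -35 0 0 0 0;0 3 -35 0 0 0 0;0 0 -35 0 0 0 0;0 0 -35 0 0 0 0;0 0 -35 0 0 0 0;0 0 -35 0 0 0 0"

```text
time_s: 17.5
position: [0.6361, 0.2432, 0.0961]
orientation: [179.9, 0.0, 81.7]
wrist_force: [-0.4, 1.0, -0.4]
gripper_width: 0.0004
```

Request:
move_arm --plan "3 -0.4 0 0 0 0 0;3 -0.4 0 0 0 0 0;3 -0.4 0 0 0 0 0;3 -0.4 0 0 0 0 0;3 -0.4 0 0 0 0 0;3 -0.4 0 0 0 0 0;3 -0.4 0 0 0 0 0;3 -0.4 0 0 0 0 0"

```text
time_s: 18.17
position: [0.6597, 0.2429, 0.0973]
orientation: [179.9, -0.0, 81.9]
wrist_force: [-0.1, -0.1, -0.4]
gripper_width: 0.0007
```

```bash
python3 look.py; python3 - <<'E'
from rig import manip
import cv2,numpy as np
a=manip.capture("top")['image'][140:260,210:330];b=manip.capture("side")['image'][90:210,260:380]
cv2.imwrite("pics/c.png",cv2.resize(np.hstack([a,b])[:,:,::-1],(800,400),interpolation=cv2.INTER_CUBIC))
E
```

```text
18.1667 [0.6597 0.2429 0.0973] [-0.1 -0.1 -0.4] grasp own mm [-18.9 214.8 116.1]
top lid_bar [([-18.0, 4.0, 314.0], 0.56)]
top knee_bar []
side lid_bar [([-15.0, 5.0, 314.0], 0.59)]
side knee_bar [([23.0, 212.0, 126.0], 0.77)]
```

View pics/c.png

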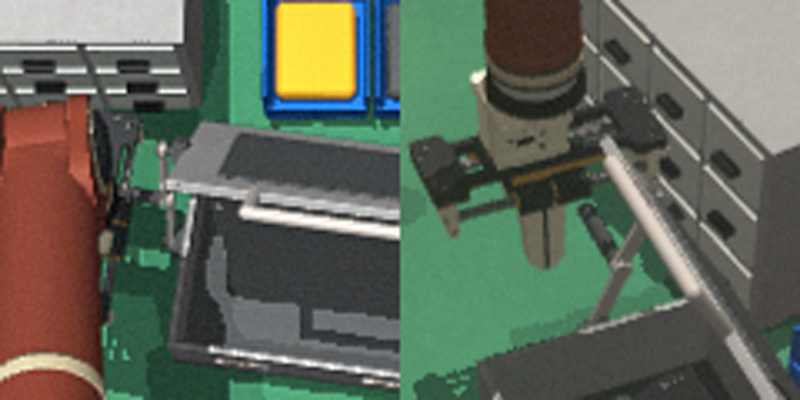

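The side crop shows the closed fingers at (543,240), just in front of the knee bar, which runs from (625,260) to (590,210). The drawer cabinet is behind, so I'll check its clearance before pushing.

```bash
python3 - <<'E'
from rig import manip
import numpy as np
def ray(p,u,v):
    K=p['camera_matrix'];W=p['world_to_cam'];d=np.linalg.inv(K)@[u,v,1];d=np.array([d[0],-d[1],-d[2]])
    R=W[:3,:3];return -R.T@W[:3,3],R.T@d
for n,pts in(("top",[(162,173),(268,173),(268,150)]),("side",[(375,186),(310,112),(410,125)])):
    p=manip.capture(n)
    for u,v in pts:
        o,d=ray(p,u,v)
        for z in(0,.15,.2,.25):
            t=(z-o[2])/d[2];print(n,(u,v),z,(o+t*d)[:2].round(3))
E
```

```text
top (162, 173) 0 [0.816 0.521]
top (162, 173) 0.15 [0.771 0.476]
top (162, 173) 0.2 [0.757 0.461]
top (162, 173) 0.25 [0.742 0.446]
top (268, 173) 0 [0.817 0.166]
top (268, 173) 0.15 [0.772 0.153]
top (268, 173) 0.2 [0.757 0.148]
top (268, 173) 0.25 [0.743 0.144]
top (268, 150) 0 [0.897 0.167]
top (268, 150) 0.15 [0.846 0.154]
top (268, 150) 0.2 [0.828 0.149]
top (268, 150) 0.25 [0.811 0.145]
side (375, 186) 0 [0.851 0.158]
side (375, 186) 0.15 [0.757 0.043]
side (375, 186) 0.2 [0.726 0.005]
side (375, 186) 0.25 [ 0.694 -0.034]
side (310, 112) 0 [0.858 0.562]
side (310, 112) 0.15 [0.762 0.385]
side (310, 112) 0.2 [0.731 0.326]
side (310, 112) 0.25 [0.699 0.267]
side (410, 125) 0 [1.109 0.332]
side (410, 125) 0.15 [0.976 0.191]
side (410, 125) 0.2 [0.931 0.144]
side (410, 125) 0.25 [0.886 0.096]
```

Request:
move_arm --plan "2 -0.3 0 0 0 0 0;2 -0.3 0 0 0 0 0;2 -0.3 0 0 0 0 0;2 -0.3 0 0 0 0 0;1 -0.1 0 0 0 0 0;1 -0.1 0 0 0 0 0;1 -0.1 0 0 0 0 0;1 -0.1 0 0 0 0 0"

```text
time_s: 19.33
position: [0.6711, 0.2411, 0.0965]
orientation: [-180.0, -0.0, 81.9]
wrist_force: [-0.7, 0.8, 0.3]
gripper_width: 0.0004
```

Request:
move_arm --plan "1 -0.1 0 0 0 0 0;1 -0.1 0 0 0 0 0;1 -0.1 0 0 0 0 0;1 -0.1 0 0 0 0 0;1 -0.1 0 0 0 0 0;1 -0.1 0 0 0 0 0;0 0 0 0 0 0 0;0 0 0 0 0 0 0"

```text
time_s: 20.0
position: [0.6771, 0.2405, 0.0965]
orientation: [-180.0, 0.0, 81.9]
wrist_force: [-0.7, -0.0, 0.4]
gripper_width: 0.0003
```

Request:
move_arm --plan "1 -0.1 0 0 0 0 0;1 -0.1 0 0 0 0 0;1 -0.1 0 0 0 0 0;1 -0.1 0 0 0 0 0;1 -0.1 0 0 0 0 0;1 -0.1 0 0 0 0 0;0 0 0 0 0 0 0;0 0 0 0 0 0 0"

```text
time_s: 20.67
position: [0.6825, 0.2399, 0.0961]
orientation: [-179.9, 0.0, 81.9]
wrist_force: [-1.3, -0.3, -1.4]
gripper_width: 0.0007
```

Request:
move_arm --plan "1 -0.1 0 0 0 0 0;1 -0.1 0 0 0 0 0;1 -0.1 0 0 0 0 0;0 0 0 0 0 0 0;0 0 0 0 0 0 0;0 0 0 0 0 0 0;0 0 0 0 0 0 0;0 0 0 0 0 0 0"

```text
time_s: 21.33
position: [0.6855, 0.2397, 0.0962]
orientation: [-179.9, 0.0, 81.9]
wrist_force: [-4.0, 0.5, -1.5]
gripper_width: 0.0005
```

```bash
python3 look.py
```

```text
21.3333 [0.6855 0.2397 0.0962] [-4.   0.5 -1.5] grasp own mm [  7.1 215.3 115. ]
top lid_bar [([-17.0, 5.0, 317.0], 0.73)]
top knee_bar [([28.0, 211.0, 121.0], 0.62)]
side lid_bar [([-17.0, 4.0, 313.0], 0.9)]
side knee_bar [([27.0, 214.0, 124.0], 0.47)]
```

Request:
move_arm --plan "0.7 -0.1 0 0 0 0 0;0.7 -0.1 0 0 0 0 0;0.7 -0.1 0 0 0 0 0;0.7 -0.1 0 0 0 0 0;0.7 -0.1 0 0 0 0 0;0.7 -0.1 0 0 0 0 0;0 0 0 0 0 0 0;0 0 0 0 0 0 0"

```text
time_s: 22.3
position: [0.6882, 0.2393, 0.0954]
orientation: [-179.7, 0.0, 81.9]
wrist_force: [-5.9, 1.2, -3.9]
gripper_width: 0.0007
```

Request:
move_arm --plan "0.6 -0.1 0 0 0 0 0;0.6 -0.1 0 0 0 0 0;0.6 -0.1 0 0 0 0 0;0.6 -0.1 0 0 0 0 0;0.6 -0.1 0 0 0 0 0;0.6 -0.1 0 0 0 0 0;0 0 0 0 0 0 0;0 0 0 0 0 0 0"

```text
time_s: 22.97
position: [0.69, 0.2391, 0.0945]
orientation: [-179.5, 0.1, 81.9]
wrist_force: [-8.3, 0.6, -4.0]
gripper_width: 0.0006
```

```bash
python3 look.py
```

```text
22.9667 [0.69   0.2391 0.0945] [-8.3  0.6 -4. ] grasp own mm [ 11.6 215.3 113.3]
top lid_bar [([-20.0, 4.0, 314.0], 0.88)]
top knee_bar [([72.0, -395.0, -2.0], 0.5), ([33.0, 210.0, 118.0], 0.48)]
side lid_bar [([-17.0, 2.0, 316.0], 0.72), ([148.0, -267.0, 6.0], 0.2)]
side knee_bar [([30.0, 213.0, 121.0], 0.67)]
```

Request:
move_arm --plan "0 0 -1 0 0 0 0;0 0 -1 0 0 0 0;0.3 0 -1 0 0 0 0;0.4 0 -0.7 0 0 0 0;0.4 -0.1 -0.5 0 0 0 0;0.4 -0.1 -0.5 0 0 0 0;0.4 0 -0.5 0 0 0 0;0 0 0 0 0 0 0"

```text
time_s: 23.93
position: [0.6939, 0.2386, 0.092]
orientation: [-179.7, 0.0, 81.9]
wrist_force: [-9.2, -0.0, 2.9]
gripper_width: 0.0007
```

Request:
move_arm --plan "0.3 0 -0.6 0 0 0 0;0.3 0 -0.6 0 0 0 0;0.3 0 -0.6 0 0 0 0;0.3 0 -0.6 0 0 0 0;0.3 -0.1 -0.5 0 0 0 0;0 0 0 0 0 0 0;0 0 0 0 0 0 0;0 0 0 0 0 0 0"

```text
time_s: 24.6
position: [0.6961, 0.2383, 0.0904]
orientation: [-179.9, -0.0, 81.9]
wrist_force: [-8.5, 0.3, 5.7]
gripper_width: -0.0
```

```bash
python3 look.py
```

```text
24.6 [0.6961 0.2383 0.0904] [-8.5  0.3  5.7] grasp own mm [ 17.8 215.4 109.2]
top lid_bar [([-31.0, 2.0, 308.0], 0.56)]
top knee_bar []
side lid_bar [([-27.0, 6.0, 306.0], 0.71)]
side knee_bar [([2.0, 154.0, 65.0], 0.69), ([38.0, 213.0, 118.0], 0.53)]
```

Request:
move_arm --plan "-3 0.4 0 0 0 0 0;-5 0.7 0 0 0 0 0;-8 1 0 0 0 0 0;-12 1.5 0 0 0 0 0;-16 2 0 0 0 0 0;-16 2 0 0 0 0 0;0 0 0 0 0 0 0;0 0 0 0 0 0 0"

```text
time_s: 25.57
position: [0.6391, 0.2462, 0.0897]
orientation: [179.7, -0.1, 81.9]
wrist_force: [-0.1, -0.1, -0.9]
gripper_width: 0.0003
```

```bash
python3 look.py; python3 - <<'E'
from rig import manip
import cv2,numpy as np
b=manip.capture("side")['image'][90:210,260:420]
cv2.imwrite("pics/d.png",cv2.resize(b[:,:,::-1],(640,480),interpolation=cv2.INTER_CUBIC))
E
```

```text
25.5667 [0.6391 0.2462 0.0897] [-0.1 -0.1 -0.9] grasp own mm [-39.8 215.2 108.5]
top lid_bar [([-30.0, 8.0, 308.0], 0.66)]
top knee_bar [([39.0, 208.0, 116.0], 0.48), ([2.0, 3.0, -3.0], 0.19)]
side lid_bar [([-28.0, 0.0, 312.0], 0.55)]
side knee_bar [([37.0, 213.0, 118.0], 0.61), ([3.0, -2.0, 3.0], 0.59)]
```

View pics/d.png

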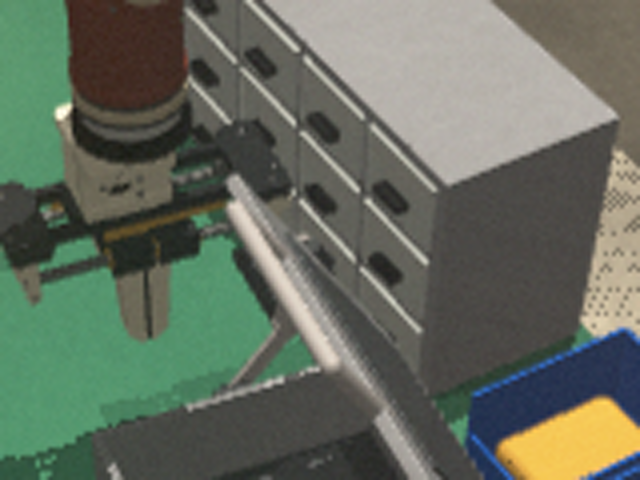

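The knee has stayed folded at own x 38, and the bar is clear to regrasp in the crop at (280,280).

Request:
move_arm --plan "-2 0 36.2 0 0 0 0;-2 0 36.2 0 0 0 0;-2 0 36.2 0 0 0 34;-2 0 36.2 0 0 0 34;-2 0 36.2 0 0 0 34;-2 0 36.2 0 0 0 34;-2 0 36.2 0 0 0 34;-2 0 36.2 0 0 0 34"

```text
time_s: 26.58
position: [0.6211, 0.2454, 0.3801]
orientation: [180.0, -0.0, 81.9]
wrist_force: [0.8, 0.8, -1.0]
gripper_width: 0.0324
```

Request:
move_arm --plan "-0.4 -35.5 0 0 0 0 34;-0.4 -35.5 0 0 0 0 34;-0.4 -35.5 0 0 0 0 34;-0.4 -35.5 0 0 0 0 34;-0.4 -35.5 0 0 0 0 34;-0.4 -35.5 0 0 0 0 34;0 0 0 0 0 0 34;0 0 0 0 0 0 34"

```text
time_s: 27.25
position: [0.6189, 0.029, 0.3785]
orientation: [179.9, 0.1, 81.5]
wrist_force: [-0.0, 0.8, 0.3]
gripper_width: 0.0339
```

```bash
python3 look.py; python3 arc.py 1.005 0 32
```

```text
27.25 [0.6189 0.029  0.3785] [-0.   0.8  0.3] grasp own mm [-29.6  -2.7 397.3]
top lid_bar [([-163.0, -552.0, 4.0], 0.15)]
top knee_bar []
side lid_bar [([-27.0, 1.0, 309.0], 0.64)]
side knee_bar [([36.0, 213.0, 115.0], 0.56)]
-6.9 1.0 -4.3 0 0 0 5;-6.7 0.9 -4.6 0 0 0 5;-6.6 0.9 -4.7 0 0 0 5;-6.4 0.9 -5.0 0 0 0 5;-6.3 0.9 -5.1 0 0 0 5;-6.1 0.9 -5.4 0 0 0 5;-5.9 0.8 -5.6 0 0 0 5;-5.8 0.8 -5.7 0 0 0 5;-5.5 0.8 -5.9 0 0 0 5;-5.4 0.8 -6.1 0 0 0 5;-5.2 0.7 -6.2 0 0 0 5;-5.0 0.7 -6.5 0 0 0 5;-4.8 0.7 -6.5 0 0 0 5;-4.6 0.6 -6.8 0 0 0 5;-4.4 0.6 -6.8 0 0 0 5;-4.2 0.6 -7.0 0 0 0 5;-3.9 0.6 -7.1 0 0 0 5;-3.8 0.5 -7.3 0 0 0 5;-3.4 0.5 -7.4 0 0 0 5;-3.3 0.4 -7.4 0 0 0 5;-3.0 0.5 -7.6 0 0 0 5;-2.8 0.4 -7.7 0 0 0 5;-2.6 0.3 -7.7 0 0 0 5;-2.3 0.3 -7.8 0 0 0 5;-2.1 0.3 -7.9 0 0 0 5;-1.8 0.3 -8.0 0 0 0 5;-1.6 0.2 -8.0 0 0 0 5;-1.3 0.2 -8.1 0 0 0 5;-1.1 0.1 -8.1 0 0 0 5;-0.8 0.2 -8.1 0 0 0 5;-0.6 0.0 -8.1 0 0 0 5;-0.3 0.1 -8.2 0 0 0 5
[-124.5   17.5 -216.7]
```

Descend 87 mm onto the bar and close.

Request:
move_arm --plan "0.5 1 -29 0 0 0 34;0.5 1 -29 0 0 0 34;0.5 1 -28 0 0 0 34;0 0 0 0 0 0 34;0 0 0 0 0 0 5;0 0 0 0 0 0 5;0 0 0 0 0 0 5;0 0 0 0 0 0 5"

```text
time_s: 28.22
position: [0.619, 0.036, 0.2942]
orientation: [-179.9, -0.1, 81.9]
wrist_force: [-10.0, 0.8, 8.3]
gripper_width: 0.0123
```

Request:
move_arm --plan "-6.9 1.0 -4.3 0 0 0 5;-6.7 0.9 -4.6 0 0 0 5;-6.6 0.9 -4.7 0 0 0 5;-6.4 0.9 -5.0 0 0 0 5;-6.3 0.9 -5.1 0 0 0 5;-6.1 0.9 -5.4 0 0 0 5;-5.9 0.8 -5.6 0 0 0 5;-5.8 0.8 -5.7 0 0 0 5"

```text
time_s: 28.88
position: [0.5724, 0.0424, 0.2567]
orientation: [179.4, -0.1, 81.9]
wrist_force: [-2.8, 0.4, 10.5]
gripper_width: 0.0108
```

```bash
python3 look.py
```

```text
28.8833 [0.5724 0.0424 0.2567] [-2.8  0.4 10.5] grasp own mm [-77.5   4.2 275.5]
top lid_bar []
top knee_bar [([53.0, 210.0, 103.0], 0.55)]
side lid_bar [([-94.0, -354.0, 1.0], 0.72), ([-75.0, 2.0, 271.0], 0.64)]
side knee_bar []
```

Folding properly; continue down.

Request:
move_arm --plan "-5.5 0.8 -5.9 0 0 0 5;-5.4 0.8 -6.1 0 0 0 5;-5.2 0.7 -6.2 0 0 0 5;-5.0 0.7 -6.5 0 0 0 5;-4.8 0.7 -6.5 0 0 0 5;-4.6 0.6 -6.8 0 0 0 5;-4.4 0.6 -6.8 0 0 0 5;-4.2 0.6 -7.0 0 0 0 5"

```text
time_s: 29.85
position: [0.5315, 0.0479, 0.2029]
orientation: [179.8, -0.1, 81.9]
wrist_force: [-3.7, -1.1, 8.9]
gripper_width: 0.0109
```

Request:
move_arm --plan "-3.9 0.6 -7.1 0 0 0 5;-3.8 0.5 -7.3 0 0 0 5;-3.4 0.5 -7.4 0 0 0 5;-3.3 0.4 -7.4 0 0 0 5;-3.0 0.5 -7.6 0 0 0 5;-2.8 0.4 -7.7 0 0 0 5;-2.6 0.3 -7.7 0 0 0 5;-2.3 0.3 -7.8 0 0 0 5"

```text
time_s: 30.52
position: [0.5056, 0.0514, 0.1416]
orientation: [179.9, -0.0, 81.9]
wrist_force: [-4.0, -0.6, 5.9]
gripper_width: 0.0111
```

Request:
move_arm --plan "-2.1 0.3 -7.9 0 0 0 5;-1.8 0.3 -8.0 0 0 0 5;-1.6 0.2 -8.0 0 0 0 5;-1.3 0.2 -8.1 0 0 0 5;-1.1 0.1 -8.1 0 0 0 5;-0.8 0.2 -8.1 0 0 0 5;0 0.0 0 0 0 0 5;0 0 0 0 0 0 5"

```text
time_s: 31.18
position: [0.4962, 0.0527, 0.0915]
orientation: [-179.9, 0.0, 81.9]
wrist_force: [-2.0, -1.1, -7.3]
gripper_width: 0.0108
```

Request:
move_arm --plan "-0.5 0 -4 0 0 0 5;-0.4 0 -4 0 0 0 5;-0.3 0 -4 0 0 0 5;-0.2 0 -3 0 0 0 5;0 0 -2 0 0 0 5;0 0 -2 0 0 0 5;0 0 0 0 0 0 5;0 0 0 0 0 0 5"

```text
time_s: 31.85
position: [0.4951, 0.0528, 0.0727]
orientation: [-180.0, 0.0, 81.9]
wrist_force: [-4.0, -1.8, 3.2]
gripper_width: 0.0108
```

```bash
python3 look.py
```

```text
31.85 [0.4951 0.0528 0.0727] [-4.  -1.8  3.2] grasp own mm [-155.4    3.8   91.5]
top lid_bar []
top knee_bar []
side lid_bar [([-152.0, 0.0, 92.0], 0.74)]
side knee_bar [([58.0, 212.0, 81.0], 0.57)]
```

Request:
move_arm --plan "0 0 -2 0 0 0 5;0 0 -2 0 0 0 5;0 0 -2 0 0 0 5;0 0 -2 0 0 0 5;0 0 0 0 0 0 5;0 0 0 0 0 0 5;0 0 0 0 0 0 5;0 0 0 0 0 0 5"

```text
time_s: 32.82
position: [0.4952, 0.0533, 0.0703]
orientation: [180.0, -0.2, 81.9]
wrist_force: [-15.2, -1.4, 47.4]
gripper_width: 0.0106
```

Request:
move_arm --plan "0 0 3 0 0 0 5;0 0 3 0 0 0 5;0 0 0 0 0 0 5;0 0 0 0 0 0 34;0 0 0 0 0 0 34;0 0 0 0 0 0 34;0 0 0 0 0 0 34;0 0 0 0 0 0 34"

```text
time_s: 33.48
position: [0.4963, 0.0535, 0.0706]
orientation: [179.9, -0.0, 81.9]
wrist_force: [0.0, 0.3, 0.9]
gripper_width: 0.0338
```

Request:
move_arm --plan "0 0 15 0 0 0 34;0 0 30 0 0 0 34;0 0 35 0 0 0 34;-10 30 20 0 0 0 34;-10 35 0 0 0 0 34;-10 35 0 0 0 0 34;-10 35 0 0 0 0 34;-10 35 0 0 0 0 34"

```text
time_s: 34.15
position: [0.4451, 0.2251, 0.171]
orientation: [179.9, -0.1, 81.9]
wrist_force: [1.0, 0.6, -0.1]
gripper_width: 0.0342
```

```bash
python3 look.py; python3 - <<'E'
from rig import manip
import cv2
p=manip.capture("side")
cv2.imwrite("pics/e.png",p['image'][:,:,::-1])
E
```

```text
34.15 [0.4451 0.2251 0.171 ] [ 1.   0.6 -0.1] grasp own mm [-228.9  167.3  189.8]
top lid_bar [([-158.0, 5.0, 90.0], 0.75)]
top knee_bar [([59.0, 212.0, 78.0], 0.57)]
side lid_bar [([-152.0, -0.0, 94.0], 0.6), ([67.0, -394.0, 2.0], 0.5)]
side knee_bar [([60.0, 211.0, 84.0], 0.55), ([-299.0, 460.0, -2.0], 0.24)]
```

View pics/e.png

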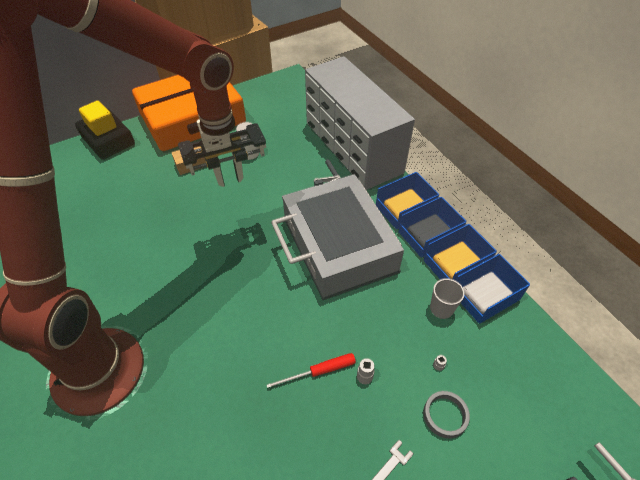

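The lid is closed (bar at pixel (285,240), as at the start), the stay is folded, the arm is clear and the bystanders have not moved.

```bash
python3 -c "
from rig import manip
print(manip.finish_job())"
```

```text
the job is handed in; nothing more can be done
None
```

I tried the refitted stay through one full cycle, left the lid closed, and handed the job in at about 34 s.

- **Raising:** I drew the lid up by its bar to the end of the stay with about 17 N, and the knee went through straight.
- **Locking:** I let the lid down about 25 mm at the bar. It came to rest with the knee at chest x ≈ 2, z ≈ 130 mm, close to the computed locked position of x 5, z 129. I then released the bar and backed off, and the lid stayed up.
- **Folding:** I lifted the lid back to the top and let go. I pushed the knee rearwards with the closed fingers, and the highest force I read was about 10 N. Readings come only at the end of each move, so a brief higher peak would not have shown. The knee stayed folded after I withdrew, at an angle I estimate at 2.26.
- **Closing:** I brought the lid down by its bar until it pressed shut at about 47 N at the wrist. That was firmer than I intended, but below the 120 N wrist limit; the 40 N limit covers the arm and gripper body, and this load was on the finger pads. I then released it and moved the arm clear.

**Last checks:** the bar is at about 92 mm height, as when closed at the start. The knee is back at its starting position within the few millimetres the cameras can resolve, though the two cameras differed by about 6 mm on its height. The last picture shows nothing else on the bench moved, and the wrist force was about 1 N with the arm clear. None of these checks failed.

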